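Tip the draining bath tray onto its ribs and put the soap dish in it

ROBOT

A 6-joint arm with a two-finger parallel gripper is mounted at the origin on the work surface. World frame = base frame: x ahead of the robot, y to its left, z up, the work surface at z = 0. Lengths are in m, angles in rad, forces in N, time in s.
With the tool pointing down it reaches from about 0.3 to 0.775 m from the base axis. Payload 14.6 kg.
Tool frame: the origin (TCP) lies on the centre line of the jaws, within the pads' length; the fingertips stand 19 mm ahead of it and the grasp point (between the pads) is the TCP; y points along the fingers, x is the direction in which the jaws open and shut, and the axes are right-handed (so a half turn about y gives the same grasp; the last joint's range is limited). The gripper opens to 94 mm and grips with 3 to 60 N. Pads are 16 mm wide; open, the fingers measure 119 mm over their backs; the gripper's body (75 mm by 177 mm) begins 78 mm behind the grasp point.
Start: joints at [-1.372, 0.3, 1.521, -0, 1.321, -0.067], TCP at [0.144, -0.531, 0.202] pointing down, gripper open.
Joint ranges: [-3.03, 3.03], [-0.79, 2.21], [0.23, 2.52], [-1.04, 4.18], [0, 3.07], [-2.55, 2.55]. Speed limits (rad/s): [2.22, 2.22, 2.57, 3.14, 3.14, 3.14].

INTERFACE

Orientations are given as [roll, pitch, yaw] about the fixed x, y, z axes, in that order (R = Rz(yaw) Ry(pitch) Rx(roll)).
In Python, from station import ctrl, optics gives the robot as it stands.
- The arm moves only by the tool jog_arm, never from a script. Its argument "targets" is a list of rows, each a list of 3 entries, a list of its own where there are three numbers: the finger opening in cm, from 0 to 9.4, then the shift along the tool's x, y, z in cm, then the turn about the tool's y in rad. A call has 1 to 10 rows; each row is the pose to reach, as a shift and turn from the pose commanded when the call began, along the tool's axes at that moment; what a row does not reach only later rows make up. A row lasts 1/10 s, in which the tool goes at most 50 mm and 8.59 degrees, less where a joint would pass 70% of its speed; a pose out of reach is approached as far as the arm can. A call with a gripper value outside its range is refused whole. The fingers move at their own pace and stop on an object; "grip_force" is the grip in N (left out, the last holds). Time passes only in rows, so rows that repeat a pose let the fingers close. It gives the time, the measured TCP pose, the force and the opening at its end, in the units of the state.
- ctrl.get_obs(): the state, without advancing time (a new reading comes with each control period).
- optics.camera(name): name is "side" or "top"; returns a dict with "img" (400x640x3 uint8, red, green, blue), "range_z" (400x640 float32, m along the optical axis (not along the pixel's ray), 0 where there is no reading), "camera_matrix" (3x3 intrinsics, pixels), "world_to_cam" (4x4, takes a point from world to camera coordinates). Camera axes: x right, y up, looking along -z (the intrinsics and any distortion apply to the point x, -y, -z); pixel columns grow to the right and rows downward; lengths in m; the calibration is good to about 2 mm. A picture is of the moment at which its call begins.
- ctrl.hand_in(): hands the job in, once; it reports no verdict.
The state is a dict: "time_s": time; "qpos": joint angles; "joint_vel": joint speeds; "tau": joint torques, N m; "ee_pos": TCP position; "eef_rot": TCP orientation; "force": force on the tool from outside, world axes, zero at the start; "moment": the same for the moment, N m; "grip_width": finger opening in m.
Only numpy, scipy, OpenCV 4.12 (cv2) and the standard library are available. Lean on these libraries where they do the work, as an engineer would, in place of code of your own. Each camera call takes 0.05 s, during which the arm holds its last target. There are 200 camera calls.

TASK

The green bath tray has been left standing on end to drain: push its top over so that it tips on its lower edge against the first rib and lies on its back, open side up, flat across the draining ribs; do not carry it, and do not knock the towel rack above. Then set the yellow soap dish upright on the floor of the tray without dropping it, let go, and leave the lota, the mug and the heel scraper where they are.

Things in the scene. Friction and masses are not known exactly. Their poses are not given: they have to be found in the camera images.
- step: Low concrete step, fixed: 340 (x) x 1000 (y) x 60 high; origin under its centre, x away from the robot, y along it to the left. On top three raised ribs run along x, each 200 long, 14 wide, 8 high, centred at x 0 and y +190 (the first rib), +105 and +20.
- towel_rack: Fixed towel rack of two 21 mm steel pipes, standing on the step; origin on the step's top midway between the uprights, at y +460 in the step's frame. The pipes rise at x +-45, bend, and run level 335 above the step's top to y -330 in this frame: over the standing tray, but not over the ribs beyond y +130 of the step towards -y.
- bath_tray: Green plastic tray, soapy wet and very slippery, about 0.3 kg, 4 mm walls. Standing on end it measures 160 (x) x 70 (y) x 230 (z); origin at the centre of the end it stands on, z up. Closed base at y -35, facing the first rib; open side at y +35. Stands 2 to 11 mm short of that rib. On its back its y axis points up and its z axis along the step's -y.
- tray_floor (a point): Centre of the tray's inner floor (the inner face of its base), with the tray's axes: y out of the open side, z along its length, x across it. The inside measures 152 (x) by 222 (z), 66 deep.
- soap_dish: Yellow plastic soap dish, clip lid shut, 100 (x) x 62 (y) x 36 high, white clip at -x; about 0.14 kg; origin at the centre of its underside, z up.
- lota: Aluminium lota (round water pot), 104 across the belly, 108 high; origin at the centre of its underside. Bystander.
- mug: Blue plastic bath mug, 96 across, 105 high, its handle at its +y side; origin at the centre of its underside. Bystander.
- heel_scraper: Flat steel heel scraper, 163 long (x), 40 wide, 9 high, lying flat, round head at +x; origin near its middle on its underside. Bystander.
Mind the look-alikes: they are no part of the job. What is meant by the soap_dish is not red, and is the smaller of those in its own colour. Several things have the shape of the bath_tray; the one meant has the colours described above.

How it is judged:
By the outcome, as a careful person would: the job done as asked, in the order asked, and still so for the second after the job is handed in, with the robot touching nothing.
It also fails if it takes over 54 s, if anything falls off the work surface, if the arm or the gripper's body presses on something with over 40 N, if the wrist force passes 120 N, or if a joint passes its speed limit or range.

## Working session

There is one attempt and no reset: what is moved stays moved. The work goes in short steps, Python scripts to look and compute and a tool call to move; the robot and the scene stay as the last step left them, time stands still between calls to the robot, and variables do not carry over. Pictures are saved under pics/ and viewed, about 8 in all and at most 12, crops included, and the job is handed in when it is done.

Besides the shell and the picture viewer there is one more tool, called after "Call:" as name(argument=value, ...), one argument or row to a line, values as JSON. jog_arm: Moves the arm, as the interface text tells. Its arguments: {"type":"object","properties":{"targets":{"type":"array","items":{"type":"array"}},"grip_force":{"type":"number"}},"required":["targets"]}

```bash
mkdir -p pics
cat > h.py <<'E'
import numpy as np, cv2
from station import ctrl, optics
def snap(n):
    c=optics.camera(n); np.savez('/tmp/%s.npz'%n,**{k:c[k] for k in c if isinstance(c[k],np.ndarray)}); return c
def pts(c):
    K=c['camera_matrix'];d=c['range_z'];v,u=np.mgrid[0:400,0:640]
    p=np.stack([(u-K[0,2])/K[0,0]*d,-(v-K[1,2])/K[1,1]*d,-d,np.ones_like(d)],-1)
    return (p@np.linalg.inv(c['world_to_cam']).T)[...,:3]
E
python3 - <<'E'
from h import *
im=[]
for n in('side','top'):
    c=snap(n); print(n,c.keys()); print(c['camera_matrix'],np.linalg.inv(c['world_to_cam'])); im.append(c['img'])
    cv2.imwrite(f'pics/{n}1.png',c['img'][...,::-1])
print(ctrl.get_obs())
E
```

```text
side dict_keys(['img', 'range_z', 'camera_matrix', 'world_to_cam'])
[[502.84154103   0.         315.94019364]
 [  0.         502.84154103 204.02187086]
 [  0.           0.           1.        ]] [[-0.75961031 -0.41587845  0.50003729  1.25551464]
 [ 0.6503627  -0.48035611  0.58846101  0.98004675]
 [-0.00453228  0.77220665  0.63535529  1.08779168]
 [ 0.          0.          0.          1.        ]]
top dict_keys(['img', 'range_z', 'camera_matrix', 'world_to_cam'])
[[393.69722091   0.         318.39983889]
 [  0.         393.69722091 200.75922554]
 [  0.           0.           1.        ]] [[-0.02796978  0.99637727 -0.08031208  0.38721793]
 [-0.99955992 -0.02708372  0.0121012   0.10203192]
 [ 0.00988221  0.0806152   0.99669631  1.38714846]
 [ 0.          0.          0.          1.        ]]
{'time_s': 0.1, 'qpos': array([-1.37160152e+00,  3.00401605e-01,  1.52149200e+00, -2.02578557e-05,
        1.32070828e+00, -6.66200148e-02]), 'joint_vel': array([ 0.00049289, -0.00231377, -0.00318908, -0.00048485, -0.00016812,
       -0.00027119]), 'tau': array([-4.31463950e-04, -5.32641864e+01, -3.53283978e+01,  7.08699413e-02,
        2.34992226e-02, -7.12502151e-05]), 'ee_pos': array([ 0.14441822, -0.53046206,  0.20176214]), 'eef_rot': array([-1.57074872e+00,  1.00829227e-03, -1.30497646e+00]), 'force': array([0.02315032, 0.33193994, 0.21562487]), 'moment': array([0.01128449, 0.04718363, 0.02822964]), 'grip_width': 0.09415155965797631}
```

View pics/side1.png

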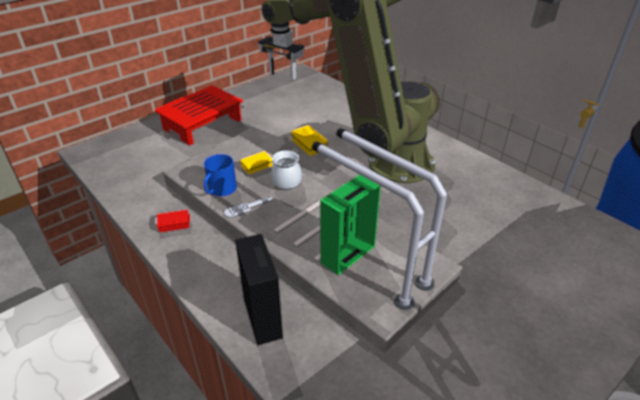

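View pics/top1.png

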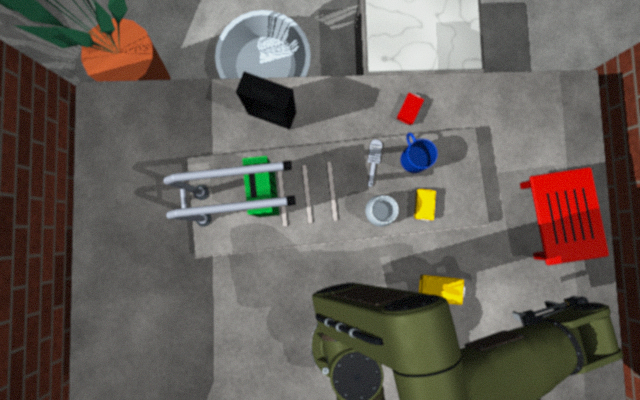

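The side view shows the green tray at (350,225) under the rack, the lota at (287,170), the mug at (220,176) and the scraper at (248,205). Black (260,290) is a tray look-alike. There are two yellow dishes: side (257,162)/top (426,204) and side (309,139)/top (443,289). There is also a red one at top (411,108). Next I'll measure everything and make a crop.

```bash
cat > m.py <<'E'
from h import *
def load(n): return dict(np.load('/tmp/%s.npz'%n))
def hsv(c): return cv2.cvtColor(c['img'],cv2.COLOR_RGB2HSV)
R={'yellow':((20,120,80),(34,255,255)),'green':((50,120,40),(80,255,255)),'blue':((105,120,50),(125,255,255)),}
def blobs(c,col,amin=60):
    m=cv2.inRange(hsv(c),*R[col]); n,l,s,ce=cv2.connectedComponentsWithStats(m)
    return [(l==i,s[i],ce[i]) for i in range(1,n) if s[i][4]>amin]
E
python3 - <<'E'
from m import *
np.set_printoptions(precision=4,suppress=True)
for n in('side','top'):
    c=load(n);P=pts(c)
    for col in R:
        for m,s,ce in blobs(c,col):
            k=m&(c['range_z']>0); q=P[k]
            if len(q)<30 or q[:,2].min()<-.1: continue
            zt=np.percentile(q[:,2],95); t=q[q[:,2]>zt-.006]
            r=cv2.minAreaRect((t[:,:2]*1000).astype(np.float32))
            print(n,col,'px',ce.round(),s[4],'z',np.percentile(q[:,2],[2,50,95]),'top rect mm',np.round(r[0],1),np.round(r[1],1),round(r[2],1),'xyz lo',np.percentile(q,2,axis=0),'hi',np.percentile(q,98,axis=0))
c=load('top');P=pts(c)
for u,v in [(300,240),(230,240),(350,190),(460,200),(260,330),(285,200),(286,220),(279,170),(334,190),(307,190),(382,210),(291,201),(289,167),(230,173),(230,211)]: print((u,v),P[v,u])
# step edges: height mask
z=P[...,2]; k=((z>.05)&(z<.064)).astype(np.uint8); k=cv2.morphologyEx(k,cv2.MORPH_OPEN,np.ones((3,3)))
n,l,s,_=cv2.connectedComponentsWithStats(k); i=1+s[1:,4].argmax(); q=P[l==i]; r=cv2.minAreaRect((q[:,:2]*1000).astype(np.float32)); print('step',r,np.median(q[:,2]))
# lines of ribs
k=((z>.064)&(z<.073)); n,l,s,ce=cv2.connectedComponentsWithStats(k.astype(np.uint8))
for i in range(1,n):
    if s[i,4]>40: q=P[l==i]; print('rib?',s[i],cv2.minAreaRect((q[:,:2]*1000).astype(np.float32)),np.median(q[:,2]))
a=cv2.resize(load('top')['img'][130:320,230:500],None,fx=2.1,fy=2.1,interpolation=cv2.INTER_CUBIC)
b=cv2.resize(load('side')['img'][110:290,180:400],None,fx=2.2,fy=2.2,interpolation=cv2.INTER_CUBIC)
w=np.zeros((600,800,3),np.uint8)
a=cv2.resize(a,(400,282));w[:282,:400]=a; b=cv2.resize(load('side')['img'][110:200,210:350],(800,514)[:2]) if 0 else b
b=cv2.resize(b,(388,318)); w[282:,:388]=b; d=cv2.resize(load('side')['img'][110:200,230:340],(400,327),interpolation=cv2.INTER_CUBIC); w[:327,400:]=d
d=cv2.resize(load('top')['img'][180:310,400:480],(168,273),interpolation=cv2.INTER_CUBIC); w[327:,400:568]=d
cv2.imwrite('pics/crop1.png',w[...,::-1])
E
```

```text
side yellow px [586. 114.] 145 z [-0.08   -0.0224  0.0246] top rect mm [-948.   255.1] [35.6 13.6] 86.0 xyz lo [-0.9736  0.2393 -0.08  ] hi [-0.9146  0.2704  0.0278]
side yellow px [307. 139.] 626 z [-0.0018  0.0477  0.0554] top rect mm [339.8 -88.8] [697.  116.8] 56.6 xyz lo [ 0.0907 -0.4286 -0.0018] hi [ 0.2392 -0.245   0.0583]
side yellow px [256. 162.] 504 z [0.0581 0.0917 0.0981] top rect mm [ 474.2 -263.5] [ 63.3 101.3] 83.8 xyz lo [ 0.4167 -0.337   0.0581] hi [ 0.524  -0.2308  0.0991]
side green px [348. 223.] 4274 z [0.0609 0.1742 0.2905] top rect mm [529.8 299.9] [156.7 147.8] 4.3 xyz lo [0.4482 0.2233 0.0609] hi [0.6095 0.3011 0.2917]
side blue px [219. 175.] 1165 z [0.064  0.1274 0.1623] top rect mm [ 629.5 -242.1] [100.9  91.7] 66.0 xyz lo [ 0.5846 -0.2912  0.064 ] hi [ 0.6991 -0.194   0.1643]
top yellow px [425. 204.] 615 z [0.0626 0.0942 0.0992] top rect mm [ 471.4 -267. ] [60.7 97.7] 83.2 xyz lo [ 0.4226 -0.3017  0.0626] hi [ 0.5215 -0.2334  0.1   ]
top yellow px [443. 288.] 993 z [0.0271 0.0498 0.0557] top rect mm [ 199.3 -251.5] [282.   84.7] 80.9 xyz lo [ 0.1391 -0.
[... 1796 characters left out ...]
945312, 38.084716796875), (198.42774963378906, 18.145946502685547), 5.11862325668335) 0.06689258661072062
rib? [302 165  11  59 205] ((519.1663208007812, 122.47636413574219), (198.08811950683594, 23.736974716186523), 6.920254707336426) 0.0669393592947487
rib? [278 170   6  27  94] ((556.934326171875, 212.73736572265625), (88.88880920410156, 16.78897476196289), 6.79405403137207) 0.06769061317694258
rib? [374 200  18  19 146] ((459.8895263671875, -128.32887268066406), (56.29684066772461, 60.357147216796875), 87.99735260009766) 0.06637221936984972
rib? [281 205   6  22  68] ((447.29608154296875, 204.35977172851562), (16.823135375976562, 70.52625274658203), 89.18730926513672) 0.06661185353701171
```

View pics/crop1.png

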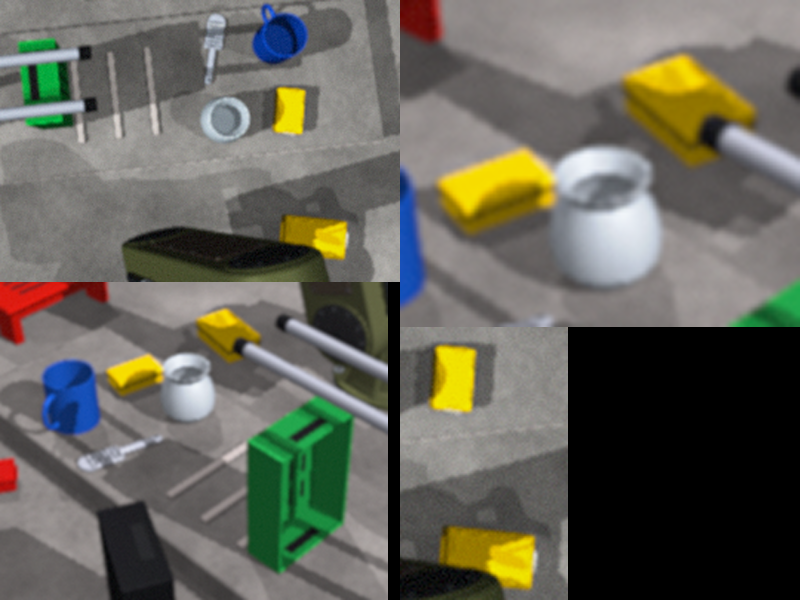

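The dish meant is the one on the step, top (426,204): it is 100x62, 36 high, with the clip towards the robot. The other yellow one, top (443,289), is on the floor, about 50 high and larger. The red one is ruled out by colour. The tool can only point down, so the push must come from beside a pipe. Next I'll measure the pipes and the tray edges accurately in the step frame.

```bash
cat >> m.py <<'E'
S0=np.array([.5278,.0195]);YAW=np.deg2rad(4.9)
def st(p): p=np.asarray(p); d=p[...,:2]-S0; c,s=np.cos(YAW),np.sin(YAW); return np.stack([d[...,0]*c+d[...,1]*s,-d[...,0]*s+d[...,1]*c],-1)
def wd(x,y): c,s=np.cos(YAW),np.sin(YAW); return S0+[x*c-y*s,x*s+y*c]
E
python3 - <<'E'
from m import *
np.set_printoptions(precision=4,suppress=True)
for n in('top','side'):
    c=load(n);P=pts(c);S=st(P);z=P[...,2]
    H=hsv(c)
    k=(z>.385)&(z<.42)&(abs(S[...,0])<.1)&(S[...,1]>.1)&(S[...,1]<.48)&(H[...,1]<90)
    for sg in(-1,1):
        q=S[k&(np.sign(S[...,0])==sg)]; zz=z[k&(np.sign(S[...,0])==sg)]
        if len(q)<10: continue
        for y0 in(.14,.2,.26,.32):
            w=abs(q[:,1]-y0)<.03
            print(n,'pipe',sg,y0,np.percentile(q[w,0],[3,50,97]),'z',np.percentile(zz[w],[5,95]))
        print(' y range',np.percentile(q[:,1],[1,99]))
    g=cv2.inRange(H,*R['green'])>0
    k=g&(z>.275)&(z<.30)&(abs(S[...,0])<.15)&(S[...,1]>.1)
    q=S[k]; print(n,'tray top',np.percentile(q,[2,98],axis=0),cv2.minAreaRect((q*1000).astype(np.float32)))
    for m,s,ce in blobs(c,'green',30): print(s)
    # ribs
    k=(z>.064)&(z<.073)&(abs(S[...,0])<.09)&(S[...,1]>0)&(S[...,1]<.22)
    for y0 in(.19,.105,.02):
        w=k&(abs(S[...,1]-y0)<.03); print('rib',y0,np.percentile(S[w],[3,50,97],axis=0).T if w.sum()>5 else None)
E
```

```text
top pipe -1 0.14 [-0.0553 -0.0451 -0.0338] z [0.3958 0.4069]
top pipe -1 0.2 [-0.0542 -0.0449 -0.0349] z [0.3964 0.4062]
top pipe -1 0.26 [-0.0539 -0.0449 -0.0346] z [0.397  0.4068]
top pipe -1 0.32 [-0.0537 -0.0448 -0.0346] z [0.3969 0.4062]
 y range [0.1362 0.4466]
top pipe 1 0.14 [0.0342 0.0438 0.0554] z [0.3965 0.4073]
top pipe 1 0.2 [0.0356 0.0441 0.0551] z [0.3957 0.4061]
top pipe 1 0.26 [0.0359 0.0443 0.0552] z [0.3954 0.4058]
top pipe 1 0.32 [0.0361 0.0443 0.0556] z [0.3959 0.4063]
 y range [0.1359 0.4456]
top tray top [[-0.0588  0.2054]
 [ 0.0968  0.2731]] ((19.320194244384766, 239.69845581054688), (158.78411865234375, 70.23229217529297), 0.045735303312540054)
[  0   0  60  25 700]
[109   0  18  21 259]
[ 95   3  19  30 288]
[ 20  26  73  21 817]
[242 156  27  10 187]
[244 172  33  29 689]
[247 207  32   9 226]
rib 0.19 [[-0.0834  0.0155  0.0858]
 [ 0.1826  0.1897  0.2052]]
rib 0.105 [[-0.0837 -0.0022  0.0836]
 [ 0.0954  0.1051  0.1156]]
rib 0.02 [[-0.0861 -0.0034  0.0844]
 [ 0.013   0.0201  0.027 ]]
side pipe -1 0.14 [-0.0498 -0.0358 -0.0304] z [0.3892 0.407 ]
side pipe -1 0.2 [-0.0488 -0.0364 -0.0323] z [0.3896 0.4059]
side pipe -1 0.26 [-0.047  -0.0361 -0.0313] z [0.3904 0.4056]
side pipe -1 0.32 [-0.0467 -0.0358 -0.031 ] z [0.3904 0.4063]
 y range [0.1391 0.4489]
side pipe 1 0.14 [0.0411 0.0531 0.0585] z [0.3916 0.4069]
side pipe 1 0.2 [0.0417 0.0534 0.0584] z [0.3902 0.4055]
side pipe 1 0.26 [0.0417 0.0535 0.0582] z [0.3901 0.4056]
side pipe 1 0.32 [0.0414 0.053  0.0583] z [0.3944 0.4061]
 y range [0.1457 0.449 ]
side tray top [[-0.0485  0.2081]
 [ 0.1019  0.2752]] ((24.10654067993164, 240.81057739257812), (160.23370361328125, 72.4284896850586), 0.039141640067100525)
[ 321  175   59   99 4274]
rib 0.19 [[-0.0572 -0.0215  0.0887]
 [ 0.1854  0.2094  0.2196]]
rib 0.105 [[-0.002   0.0463  0.0857]
 [ 0.0977  0.1069  0.1152]]
rib 0.02 [[-0.0811  0.0068  0.0837]
 [ 0.0131  0.0226  0.0297]]
```

```bash
cat >> m.py <<'E'
from scipy.spatial.transform import Rotation as Ro
def go(*targets):  # world xyz, yaw -> shift cm + turn, all from present pose
    o=ctrl.get_obs(); r=Ro.from_euler('xyz',o['eef_rot']); y0=o['eef_rot'][2]
    print('at',o['ee_pos'].round(4),'step',st(o['ee_pos']).round(4),'yaw',y0.round(4),'t',o['time_s'],'F',o['force'].round(1),'w',o['grip_width'].round(4))
    for t in targets: print((r.inv().apply(np.array(t[:3])-o['ee_pos'])*100).round(2),'turn',round(y0-t[3],3))
E
python3 -c "
from m import *
y=-np.pi/2+YAW
go((*wd(.15,-.05),.34,y))
print(wd(.14,.32),wd(.098,.32),wd(.098,.2))"
```

```text
Traceback (most recent call last):
  File "m.py", line 14, in go
    print('at',o['ee_pos'].round(4),'step',st(o['ee_pos']).round(4),'yaw',y0.round(4),'t',o['time_s'],'F',o['force'].round(1),'w',o['grip_width'].round(4))
                                                                                                                                  ^^^^^^^^^^^^^^^^^^^^^
AttributeError: 'float' object has no attribute 'round'
```

```bash
sed -i "s/o\['grip_width'\].round(4)/round(o['grip_width'],4)/" m.py
python3 -c "
from m import *
y=-np.pi/2+YAW
go((*wd(.15,-.05),.34,y))
print(wd(.14,.32),wd(.098,.32),wd(.098,.2))"
```

```text
at [ 0.1444 -0.5305  0.2018] step [-0.429  -0.5152] yaw -1.305 t 0.1 F [0.  0.3 0.2] w 0.0942
[-35.4  -13.78  65.3 ] turn 0.18
[0.63995493 0.35028886] [0.59810842 0.34670135] [0.60835845 0.22713992]
```

Call:
jog_arm(
  targets=[
    [0,[0,-5,0],0],
    [0,[0,-10,0],0.1],
    [0,[0,-13.8,0],0.18],
    [0,[-35.4,-13.8,65.3],0.18],
    [0,[-35.4,-13.8,65.3],0.18],
    [0,[-35.4,-13.8,65.3],0.18],
    [0,[-35.4,-13.8,65.3],0.18],
    [0,[-35.4,-13.8,65.3],0.18],
    [0,[-35.4,-13.8,65.3],0.18],
    [0,[-35.4,-13.8,65.3],0.18],
  ],
)

```text
time_s: 1.1
ee_pos: [0.3986, -0.2871, 0.3402]
eef_rot: [-1.571, 0.0, -1.485]
force: [0.3, -0.1, 0.7]
grip_width: 0.0175
```

```bash
python3 -c "
from m import *
y=-np.pi/2+YAW
go((*wd(.15,-.05),.34,y),(*wd(.15,.32),.34,y))"
```

```text
at [ 0.3986 -0.2871  0.3402] step [-0.1549 -0.2945] yaw -1.4851 t 1.1 F [ 0.3 -0.1  0.7] w 0.0175
[-2.444e+01  2.000e-02  3.050e+01] turn 0.0
[-6.144e+01  2.000e-02  3.050e+01] turn 0.0
```

Call:
jog_arm(
  targets=[
    [0,[-24.4,0,30.5],0],
    [0,[-24.4,0,30.5],0],
    [0,[-24.4,0,30.5],0],
    [0,[-24.4,0,30.5],0],
    [0,[-24.4,0,30.5],0],
    [0,[-24.4,0,30.5],0],
    [0,[-24.4,0,30.5],0],
    [0,[-24.4,0,30.5],0],
    [0,[-24.4,0,30.5],0],
    [0,[-28,0,30.5],0],
  ],
)

```text
time_s: 2.1
ee_pos: [0.678, 0.0142, 0.3382]
eef_rot: [-1.573, -0.0, -1.488]
force: [0.1, 0.4, -0.2]
grip_width: 0.0004
```

```bash
python3 -c "
from m import *
y=-np.pi/2+YAW
go((*wd(.15,.32),.34,y))"
```

```text
at [0.678  0.0142 0.3382] step [ 0.1492 -0.0181] yaw -1.4878 t 2.1 F [ 0.1  0.4 -0.2] w 0.0004
[-3.381e+01 -1.900e-01 -1.000e-02] turn -0.003
```

Call:
jog_arm(
  targets=[
    [0,[-5,0,0],0],
    [0,[-10,0,0],0],
    [0,[-15,0,0],0],
    [0,[-20,0,0],0],
    [0,[-25,0,0],0],
    [0,[-30,0,0],0],
    [0,[-33.5,0,0],0],
    [0,[-33.5,0,0],0],
    [0,[-33.5,0,0],0],
  ],
)

```text
time_s: 3.0
ee_pos: [0.6487, 0.3499, 0.3396]
eef_rot: [-1.572, -0.001, -1.484]
force: [0.1, -0.4, -0.3]
grip_width: 0.0004
```

```bash
python3 -c "
from m import *
y=-np.pi/2+YAW
go((*wd(.098,.32),.28,y))
c=snap('side');t=snap('top')
w=np.zeros((600,800,3),np.uint8)
w[:400,:640]=c['img']
cv2.imwrite('pics/a2.png',cv2.resize(c['img'][90:340,220:480],(780,600)[:2] if 0 else (620,596),interpolation=cv2.INTER_CUBIC)[...,::-1])"
```

```text
at [0.6487 0.3499 0.3396] step [0.1487 0.3189] yaw -1.4844 t 3.0 F [ 0.1 -0.4 -0.3] w 0.0004
[-0.12  5.96 -5.06] turn 0.001
```

View pics/a2.png

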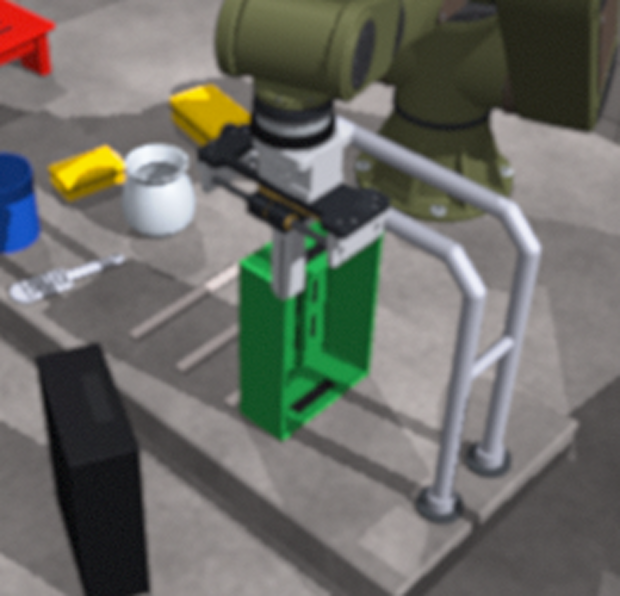

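The picture shows the gripper with its fingers at about (288,280), outside the far pipe and behind the tray's open side. Before closing in, I'll check the gripper/wrist profile against the pipe.

```bash
python3 -c "
from m import *
np.set_printoptions(precision=3,suppress=True)
T=np.array([.1487,.3189])
for n in('side','top'):
    c=load(n);P=pts(c);S=st(P)-T;z=P[...,2]-.3396
    for a in np.arange(-.02,.34,.02):
        k=(z>a)&(z<a+.02)&(abs(S[...,0])<.15)&(abs(S[...,1])<.12)&(P[...,2]<.9)&~((P[...,2]<.41)&(S[...,0]<-.085))
        if k.sum()>15: print(n,round(a,2),k.sum(),'x',np.percentile(S[k][:,0],[2,98]),'y',np.percentile(S[k][:,1],[2,98]))
"
```

```text
side 0.0 56 x [-0.006  0.013] y [-0.013  0.013]
side 0.02 95 x [-0.007  0.012] y [-0.013  0.013]
side 0.04 97 x [-0.006  0.012] y [-0.014  0.014]
side 0.06 96 x [-0.008  0.012] y [-0.01   0.015]
side 0.08 25 x [-0.015  0.018] y [-0.042  0.079]
side 0.1 498 x [-0.025  0.036] y [-0.075  0.081]
side 0.12 538 x [-0.025  0.036] y [-0.082  0.088]
side 0.14 952 x [-0.027  0.035] y [-0.085  0.088]
side 0.16 200 x [-0.016  0.032] y [-0.014  0.042]
side 0.18 473 x [-0.029  0.038] y [-0.022  0.041]
side 0.2 281 x [-0.142  0.036] y [-0.021  0.034]
side 0.22 506 x [-0.144  0.036] y [-0.02   0.043]
side 0.24 436 x [-0.145  0.051] y [-0.034  0.062]
side 0.26 928 x [-0.145  0.055] y [-0.083  0.065]
side 0.28 1566 x [-0.144  0.052] y [-0.073  0.063]
side 0.3 878 x [-0.038  0.042] y [-0.05   0.058]
top 0.1 74 x [-0.033  0.022] y [-0.081  0.053]
top 0.12 189 x [-0.033  0.027] y [-0.09   0.046]
top 0.14 416 x [-0.032  0.032] y [-0.089  0.074]
top 0.18 161 x [-0.036 -0.008] y [-0.036  0.037]
top 0.2 90 x [-0.083 -0.005] y [-0.091  0.018]
top 0.22 186 x [-0.124 -0.01 ] y [-0.111  0.026]
top 0.24 203 x [-0.148 -0.011] y [-0.118  0.025]
top 0.26 838 x [-0.149 -0.008] y [-0.108  0.021]
top 0.28 2483 x [-0.147  0.03 ] y [-0.082  0.03 ]
top 0.3 1621 x [-0.049  0.035] y [-0.06   0.051]
```

Call:
jog_arm(
  targets=[
    [0,[0,2,-2],0],
    [0,[0,4,-4],0],
    [0,[0,5.6,-5],0],
    [0,[0,5.6,-5],0],
    [0,[0,5.6,-5],0],
    [0,[1.5,5.6,-5],0],
    [0,[2.5,5.6,-5],0],
    [0,[3,5.6,-5],0],
    [0,[3.5,5.6,-5],0],
    [0,[4,5.6,-5],0],
  ],
)

```text
time_s: 4.1
ee_pos: [0.6025, 0.3054, 0.2843]
eef_rot: [-1.571, 0.0, -1.485]
force: [1.1, 0.8, 1.8]
grip_width: 0.0006
```

```bash
python3 -c "
from m import *
go()
c=snap('side');P=pts(c);S=st(P);g=cv2.inRange(hsv(c),*R['green'])>0
k=g&(P[...,2]>.2)&(P[...,2]<.32);q=S[k];print(np.percentile(q,[2,98],axis=0))
for a in(.08,.15,.22,.275):
  w=g&(abs(P[...,2]-a)<.01)&(S[...,0]>.085); print(a,np.percentile(S[w],[3,97],axis=0).round(4).tolist())"
```

```text
at [0.6025 0.3054 0.2843] step [0.0988 0.2785] yaw -1.4852 t 4.1 F [1.1 0.8 1.8] w 0.0006
[[-0.05763173  0.2096088 ]
 [ 0.10268869  0.27331113]]
0.08 [[0.0963, 0.2108], [0.1028, 0.2736]]
0.15 [[0.0978, 0.2136], [0.1022, 0.2745]]
0.22 [[0.0966, 0.2125], [0.1029, 0.2726]]
0.275 [[0.0971, 0.211], [0.1026, 0.2704]]
```

Call:
jog_arm(
  targets=[
    [0,[0.5,0,0],0],
    [0,[1,0,0],0],
    [0,[1.5,0,0],0],
    [0,[2,0,0],0],
    [0,[2.5,0,0],0],
  ],
)

```text
time_s: 4.65
ee_pos: [0.6045, 0.2804, 0.2842]
eef_rot: [-1.571, -0.0, -1.485]
force: [-0.1, 0.1, -0.5]
grip_width: 0.0003
```

```bash
cat > tr.py <<'E'
from m import *
go()
c=snap('side');P=pts(c);S=st(P);g=cv2.inRange(hsv(c),*R['green'])>0
g&=(abs(S[...,0])<.2)
for a in(.075,.15,.22,.275,.295):
  for lo,hi in((-.08,-.04),(.085,.13)):
    w=g&(abs(P[...,2]-a)<.01)&(S[...,0]>lo)&(S[...,0]<hi)
    if w.sum()>3: print(a,lo,np.percentile(S[w],[3,97],axis=0).round(4).tolist())
E
python3 tr.py
```

```text
at [0.6045 0.2804 0.2842] step [0.0987 0.2534] yaw -1.4851 t 4.65 F [-0.1  0.1 -0.5] w 0.0003
0.075 -0.08 [[-0.0585, 0.2065], [-0.0408, 0.272]]
0.075 0.085 [[0.087, 0.2095], [0.1027, 0.2709]]
0.15 -0.08 [[-0.0584, 0.195], [-0.043, 0.2623]]
0.15 0.085 [[0.0968, 0.1975], [0.1026, 0.2617]]
0.22 -0.08 [[-0.0589, 0.2076], [-0.052, 0.2541]]
0.22 0.085 [[0.0967, 0.1902], [0.1027, 0.2505]]
0.275 -0.08 [[-0.0594, 0.2447], [-0.0511, 0.2479]]
0.275 0.085 [[0.0968, 0.1835], [0.1028, 0.2429]]
0.295 0.085 [[0.086, 0.1803], [0.1017, 0.2301]]
```

Call:
jog_arm(
  targets=[
    [0,[0.6,0,0],0],
    [0,[1.2,0,0],0],
    [0,[1.8,0,0],0],
    [0,[2.4,0,0],0],
    [0,[3,0,0],0],
    [0,[3.6,0,0],0],
    [0,[4.2,0,0],0],
    [0,[4.2,0,0],0],
    [0,[4.2,0,0],0],
    [0,[4.2,0,0],0],
  ],
)

```text
time_s: 5.7
ee_pos: [0.608, 0.2393, 0.2842]
eef_rot: [-1.571, 0.0, -1.485]
force: [-0.5, -0.3, -0.5]
grip_width: 0.001
```

```bash
python3 tr.py; python3 -c "
from m import *
c=load('side');cv2.imwrite('pics/a3.png',cv2.resize(c['img'][90:340,180:480],(720,600),interpolation=cv2.INTER_CUBIC)[...,::-1])"
```

```text
at [0.608  0.2393 0.2842] step [0.0987 0.2121] yaw -1.4848 t 5.7 F [-0.5 -0.3 -0.5] w 0.001
0.075 -0.08 [[-0.0609, -0.014], [-0.0405, 0.1657]]
0.075 0.085 [[0.0914, 0.0025], [0.1007, 0.212]]
0.15 0.085 [[0.0953, -0.0084], [0.1014, 0.1884]]
```

View pics/a3.png

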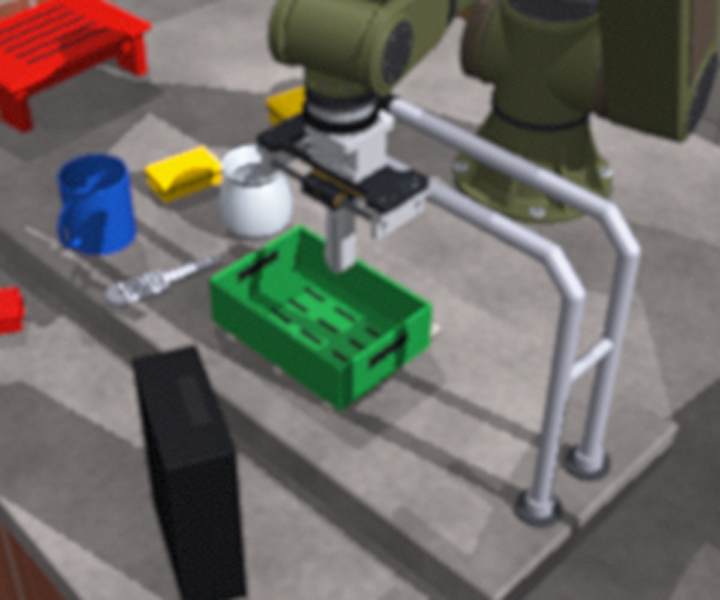

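The tray now lies on its back with the open side up, spanning the ribs at (320,320). Next I'll retreat from the pipe and go to the dish.

Call:
jog_arm(
  targets=[
    [0,[2,0,2],0],
    [2,[6,0,3],0],
    [6,[11,0,3],0],
    [9.4,[16,0,2],0],
    [9.4,[21,0,0],0],
    [9.4,[26,0,-2],0],
    [9.4,[31,0,-5],0.1],
    [9.4,[36,0,-8],0.2],
    [9.4,[36,0,-8],0.2],
    [9.4,[36,0,-8],0.2],
  ],
)

```text
time_s: 6.75
ee_pos: [0.5582, -0.1289, 0.2847]
eef_rot: [-1.57, -0.0, -1.688]
force: [0.9, 0.5, 0.1]
grip_width: 0.0693
```

Run:
```python
from m import *
np.set_printoptions(precision=4,suppress=True)
go((.4728,-.265,.2,-1.684))
for n in('side','top'):
    c=snap(n);P=pts(c);S=st(P);z=P[...,2]
    for m,s,ce in blobs(c,'yellow'):
        k=m&(z>.085)&(z<.115)&(abs(S[...,0])<.2)
        if k.sum()>40: print(n,'dish',cv2.minAreaRect((P[k][:,:2]*1000).astype(np.float32)),np.percentile(z[k],[5,50,95]))
    g=(cv2.inRange(hsv(c),*R['green'])>0)&(abs(S[...,0])<.2)&(abs(S[...,1])<.3)&(z>.04)&(z<.2)
    k=g&(z>.128); print(n,'rim',cv2.minAreaRect((S[k]*1000).astype(np.float32)))
    A=np.c_[S[k],np.ones(k.sum())]; zz=z[k]; t=zz>np.median(zz)-.004; print(np.linalg.lstsq(A[t],zz[t],rcond=None)[0])
    k=g&(z<.09)&(abs(S[...,0]-.02)<.06)&(S[...,1]>0)&(S[...,1]<.17)
    if k.sum()>30: A=np.c_[S[k],np.ones(k.sum())];print('floor',np.median(z[k]),np.linalg.lstsq(A,z[k],rcond=None)[0])
```

```text
at [ 0.5582 -0.1289  0.2847] step [ 0.0176 -0.1505] yaw -1.6884 t 6.75 F [0.9 0.5 0.1] w 0.0693
[14.51  8.47 -6.89] turn -0.004
side dish ((473.9410095214844, -264.61956787109375), (71.24365234375, 104.66507720947266), 81.08609008789062) [0.0876 0.0941 0.0985]
side rim ((18.97235107421875, 99.33430480957031), (234.0904083251953, 166.72267150878906), 89.87474822998047)
[-0.0017 -0.0004  0.1355]
floor 0.0710860191537126 [0.0089 0.0029 0.0709]
top rim ((17.833877563476562, 97.21564483642578), (229.40548706054688, 159.5309600830078), 89.79204559326172)
[-0.0018 -0.0007  0.1367]
floor 0.07081505695758006 [-0.0007  0.0015  0.0707]
```

The tray is flat to about 2 mrad, with its floor at z 0.071. The dish is confirmed at (0.473,-0.265). Next I'll go above it and then down.

Call:
jog_arm(
  targets=[
    [9.4,[5,0,-2.4],0],
    [9.4,[10,0,-4.8],0],
    [9.4,[14.5,0,-6.9],0],
    [9.4,[14.5,4,-6.9],0],
    [9.4,[14.5,8.5,-6.9],0],
    [9.4,[14.5,8.5,-6.9],0],
    [9.4,[14.5,8.5,-6.9],0],
  ],
)

```text
time_s: 7.55
ee_pos: [0.4751, -0.2618, 0.2003]
eef_rot: [-1.571, 0.0, -1.683]
force: [-0.1, 0.7, 1.4]
grip_width: 0.0939
```

Run:
```python
from m import *
np.set_printoptions(precision=4,suppress=True)
go((.4730,-.265,.089,-1.684))
im=[]
for n in('side','top'):
    c=snap(n);P=pts(c);z=P[...,2]
    k=(z>.135)&(z<.18)&(abs(P[...,0]-.457)<.07)&(abs(P[...,1]+.127)<.07)
    if k.sum(): print(n,'lota top',np.percentile(P[k],[2,50,98],axis=0))
    k=(z>.06)&(z<.18)&(abs(P[...,0]-.457)<.07)&(abs(P[...,1]+.127)<.07)&(hsv(c)[...,1]<60)
    print(n,'lota all',np.percentile(P[k],[2,50,98],axis=0))
    im.append(c['img'])
w=np.hstack([cv2.resize(im[0][100:230,180:340],(400,325),interpolation=cv2.INTER_CUBIC),cv2.resize(im[1][120:250,340:500],(400,325),interpolation=cv2.INTER_CUBIC)])
cv2.imwrite('pics/a4.png',w[...,::-1])
```

```text
at [ 0.4751 -0.2618  0.2003] step [-0.0766 -0.2758] yaw -1.6833 t 7.55 F [-0.1  0.7  1.4] w 0.0939
[ 0.34 11.13 -0.17] turn 0.001
side lota top [[ 0.4161 -0.1563  0.1353]
 [ 0.4561 -0.1163  0.1516]
 [ 0.4961 -0.0754  0.169 ]]
side lota all [[ 0.4134 -0.1646  0.0605]
 [ 0.4694 -0.0971  0.1261]
 [ 0.5115 -0.0659  0.1671]]
top lota top [[ 0.4141 -0.1562  0.1364]
 [ 0.4541 -0.1193  0.1595]
 [ 0.4948 -0.0759  0.1694]]
top lota all [[ 0.3918 -0.1909  0.0602]
 [ 0.4554 -0.1202  0.0746]
 [ 0.5206 -0.0615  0.1678]]
```

View pics/a4.png

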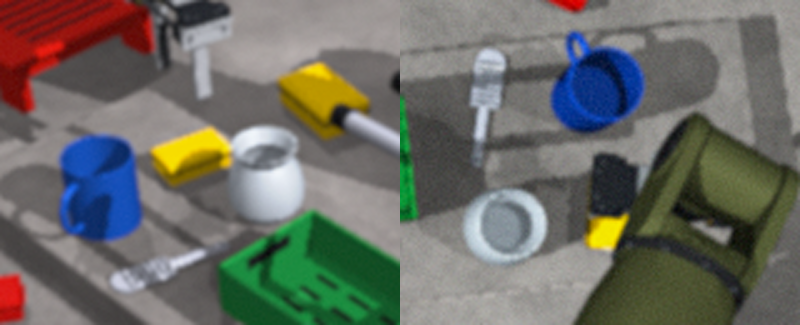

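The crop shows the gripper over the dish, at (190,155) in the side view and (605,230) in the top view. The lota rim is 20 mm clear of the gripper body. I'll descend and grip.

Call:
jog_arm(
  targets=[
    [9.4,[0.3,3.5,-0.2],0],
    [9.4,[0.3,7,-0.2],0],
    [9.4,[0.3,9.5,-0.2],0],
    [9.4,[0.3,11.1,-0.2],0],
    [9.4,[0.3,11.1,-0.2],0],
    [5,[0.3,11.1,-0.2],0],
    [5,[0.3,11.1,-0.2],0],
    [5,[0.3,11.1,-0.2],0],
    [5,[0.3,11.1,-0.2],0],
    [5,[0.3,11.1,-0.2],0],
  ],
  grip_force=15,
)

```text
time_s: 8.65
ee_pos: [0.4721, -0.2656, 0.0889]
eef_rot: [-1.57, -0.001, -1.685]
force: [0.2, -0.6, 3.6]
grip_width: 0.0617
```

Call:
jog_arm(
  targets=[
    [5,[0,0,0],0],
    [5,[0,-2,0],0],
    [5,[0,-6,0],0],
    [5,[0,-10,0],0],
    [5,[0,-13,0],0],
    [5,[0,-15,0],0],
    [5,[0,-15,0],0],
    [5,[0,-15,0],0],
  ],
)

```text
time_s: 9.45
ee_pos: [0.4715, -0.2652, 0.2371]
eef_rot: [-1.572, 0.001, -1.685]
force: [0.5, 0.2, -2.4]
grip_width: 0.0619
```

Run:
```python
from m import *
t=wd(.0185,.098); y=-np.pi/2+YAW
print(t); go((*t,.24,y))
c=snap('side');P=pts(c);z=P[...,2]
for m,s,ce in blobs(c,'yellow'):
    k=m&(abs(P[...,0]-.473)<.1)&(abs(P[...,1]+.265)<.1)
    if k.sum()>40: print('dish z',np.percentile(z[k],[2,50,98]))
```

```text
[0.53786153 0.11872205]
at [ 0.4715 -0.2652  0.2371] step [-0.0804 -0.2789] yaw -1.685 t 9.45 F [ 0.5  0.2 -2.4] w 0.0619
[-38.9   -0.27   2.21] turn -0.2
dish z [0.21048577 0.23841375 0.24700018]
```

A tray-centre placing would bring the gripper and wrist up against the pipe ends (y>0.13). I'll place the dish nearer the free end, with the jaws across the tray.

Run:
```python
from m import *
t=wd(.0185,.05); print(t); go((*t,.24,YAW)); print(ctrl.get_obs()['qpos'].round(2))
```

```text
[0.54196154 0.07089748]
at [ 0.4714 -0.2651  0.2365] step [-0.0805 -0.2787] yaw -1.685 t 9.5 F [ 0.5 -0.5 -1.8] w 0.0616
[-34.19  -0.31   3.18] turn -1.771
[-0.58  0.26  1.5   0.    1.39  1.1 ]
```

Call:
jog_arm(
  targets=[
    [5,[-3,0,0.3],-0.15],
    [5,[-6.5,0,0.6],-0.3],
    [5,[-10,0,1],-0.45],
    [5,[-13.5,0,1.3],-0.6],
    [5,[-17,0,1.6],-0.75],
    [5,[-20.5,0,2],-0.9],
    [5,[-24,0,2.3],-1.05],
    [5,[-27.5,0,2.6],-1.2],
    [5,[-31,0,2.9],-1.35],
    [5,[-34.2,0,3.2],-1.5],
  ],
)

```text
time_s: 10.5
ee_pos: [0.5422, 0.0723, 0.2364]
eef_rot: [-1.571, 0.003, -0.179]
force: [0.3, -0.3, -1.4]
grip_width: 0.0615
```

Call:
jog_arm(
  targets=[
    [5,[0,0,0],-0.14],
    [5,[0,0,0],-0.27],
    [5,[0,0,0],-0.27],
    [5,[0,0,0],-0.27],
  ],
)

```text
time_s: 10.9
ee_pos: [0.5423, 0.0706, 0.2371]
eef_rot: [-1.571, 0.002, 0.081]
force: [-0.5, 0.8, -1.1]
grip_width: 0.0617
```

Run:
```python
from m import *
np.set_printoptions(precision=3,suppress=True)
t=wd(.0185,.05); go((*t,.103,YAW)); o=ctrl.get_obs()
im=[]
for n in('side','top'):
    c=snap(n);P=pts(c);S=st(P);z=P[...,2];im.append(c['img'])
    h=hsv(c)
    y=(cv2.inRange(h,*R['yellow'])>0)&(abs(S[...,0])<.15)&(abs(S[...,1]-.05)<.12)
    if y.sum()>30: print(n,'dish',np.percentile(S[y],[2,98],axis=0),np.percentile(z[y],[2,98]))
    g=(cv2.inRange(h,*R['green'])>0)&(abs(S[...,0])<.2)&(abs(S[...,1])<.3)&(z>.12)&(z<.16)&(h[...,1]>150)
    print(n,'rim',np.percentile(S[g],[1,99],axis=0))
    for a in np.arange(.06,.36,.03):
        k=(z>o['ee_pos'][2]+a)&(z<o['ee_pos'][2]+a+.03)&(abs(S[...,0])<.2)&(S[...,1]<.128)&(S[...,1]>-.2)
        if k.sum()>15: print(n,round(a,2),k.sum(),'y-TCP',np.percentile(S[k][:,1],[2,99])-st(o['ee_pos'])[1])
w=np.hstack([cv2.resize(im[0][90:340,180:480],(480,400),interpolation=cv2.INTER_CUBIC),cv2.resize(im[1][100:300,220:380],(320,400),interpolation=cv2.INTER_CUBIC)])
cv2.imwrite('pics/a5.png',w[...,::-1])
```

```text
at [0.542 0.071 0.237] step [0.019 0.05 ] yaw 0.081 t 10.9 F [-0.5  0.8 -1.1] w 0.0617
[-0.01 13.41  0.03] turn -0.005
side dish [[-0.012  0.007]
 [ 0.062  0.1  ]] [0.211 0.369]
side rim [[-0.06  -0.016]
 [ 0.101  0.214]]
side 0.06 112 y-TCP [-0.009  0.012]
side 0.09 320 y-TCP [-0.029  0.036]
side 0.12 848 y-TCP [-0.029  0.035]
side 0.15 192 y-TCP [-0.018  0.03 ]
side 0.18 301 y-TCP [-0.022  0.038]
side 0.21 265 y-TCP [-0.022  0.055]
side 0.24 532 y-TCP [-0.046  0.062]
side 0.27 1275 y-TCP [-0.049  0.065]
side 0.3 1663 y-TCP [-0.05  0.07]
side 0.33 1056 y-TCP [-0.034  0.072]
top dish [[-0.133 -0.002]
 [ 0.041  0.096]] [0.232 1.245]
top rim [[-0.062 -0.016]
 [ 0.094  0.211]]
top 0.12 364 y-TCP [-0.033  0.033]
top 0.15 23 y-TCP [-0.026  0.02 ]
top 0.18 148 y-TCP [-0.032  0.032]
top 0.21 30 y-TCP [-0.015  0.017]
top 0.24 17 y-TCP [-0.04   0.038]
top 0.27 507 y-TCP [-0.057  0.06 ]
top 0.3 2040 y-TCP [-0.054  0.065]
top 0.33 1966 y-TCP [-0.054  0.066]
```

View pics/a5.png

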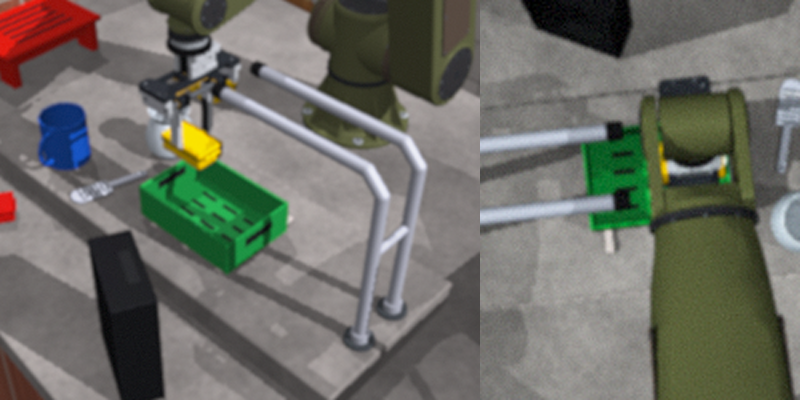

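The dish hangs over the -y half of the tray, at (193,145). The wrist joint would pass the pipe ends by about 10 mm. I'll add 4 mm towards -y and lower gently.

Call:
jog_arm(
  targets=[
    [5,[0,0,-0.4],0],
    [5,[0,3,-0.4],0],
    [5,[0,6.5,-0.4],0],
    [5,[0,9.5,-0.4],0],
    [5,[0,11.5,-0.4],0],
    [5,[0,12.6,-0.4],0],
    [5,[0,13,-0.4],0],
    [5,[0,13.2,-0.4],0],
    [5,[0,13.2,-0.4],0],
  ],
)

```text
time_s: 11.9
ee_pos: [0.5433, 0.0667, 0.107]
eef_rot: [-1.571, -0.001, 0.085]
force: [0.4, -1.1, -0.6]
grip_width: 0.0615
```

Call:
jog_arm(
  targets=[
    [5,[0,0.15,0],0],
    [5,[0,0.3,0],0],
    [5,[0,0.3,0],0],
  ],
)

```text
time_s: 12.2
ee_pos: [0.5429, 0.0667, 0.1033]
eef_rot: [-1.571, -0.0, 0.085]
force: [-0.4, 0.5, -1.4]
grip_width: 0.0613
```

Call:
jog_arm(
  targets=[
    [5,[0,0.1,0],0],
    [5,[0,0.2,0],0],
    [5,[0,0.2,0],0],
  ],
)

```text
time_s: 12.5
ee_pos: [0.5428, 0.0668, 0.1011]
eef_rot: [-1.571, 0.0, 0.085]
force: [-0.3, 0.4, -1.5]
grip_width: 0.0619
```

Run:
```python
from m import *
go()
c=snap('side');P=pts(c);S=st(P);z=P[...,2]
y=(cv2.inRange(hsv(c),*R['yellow'])>0)&(abs(S[...,0]-.0185)<.09)&(abs(S[...,1]-.05)<.09)&(z<.13)
print(np.percentile(z[y],[1,50,90,99]),y.sum(), np.percentile(S[y],[2,98],axis=0))
```

```text
at [0.5428 0.0668 0.1011] step [0.019  0.0458] yaw 0.085 t 12.5 F [-0.3  0.4 -1.5] w 0.0619
[0.07006535 0.10485204 0.10945761 0.11324329] 575 [[-0.03928791 -0.00515839]
 [ 0.05324406  0.09665221]]
```

Call:
jog_arm(
  targets=[
    [5,[0,0.05,0],0],
    [5,[0,0.1,0],0],
    [5,[0,0.1,0],0],
  ],
)

```text
time_s: 12.85
ee_pos: [0.5433, 0.0668, 0.1009]
eef_rot: [-1.571, -0.001, 0.085]
force: [-2.0, -0.3, 4.7]
grip_width: 0.0619
```

Call:
jog_arm(
  targets=[
    [5,[0,0.05,0],0],
    [5,[0,0.05,0],0],
  ],
)

```text
time_s: 13.05
ee_pos: [0.5434, 0.0668, 0.1009]
eef_rot: [-1.571, -0.002, 0.085]
force: [-2.6, 0.4, 9.7]
grip_width: 0.0614
```

Contact is made at about 10 N. I'll ease off, let go and rise straight up.

Call:
jog_arm(
  targets=[
    [5,[0,-0.08,0],0],
    [7.6,[0,-0.08,0],0],
    [7.6,[0,-0.08,0],0],
    [7.6,[0,-0.08,0],0],
    [7.6,[0,-1,0],0],
    [7.6,[0,-3,0],0],
    [7.6,[0,-6,0],0],
    [7.6,[0,-10,0],0],
    [7.6,[0,-14,0],0],
    [7.6,[0,-16,0],0],
  ],
)

```text
time_s: 14.05
ee_pos: [0.5434, 0.0668, 0.2642]
eef_rot: [-1.571, -0.005, 0.085]
force: [-0.4, -0.3, -0.4]
grip_width: 0.0761
```

Call:
jog_arm(
  targets=[
    [7.6,[0,0,-5],0],
    [7.6,[0,0,-10],0],
    [7.6,[0,0,-15],0],
    [7.6,[0,0,-20],0],
    [7.6,[0,0,-25],0],
    [7.6,[0,0,-30],0],
    [7.6,[-3,0,-34],0],
    [7.6,[-5,0,-37],0],
    [7.6,[-5,0,-37],0],
    [7.6,[-5,0,-37],0],
  ],
)

```text
time_s: 15.05
ee_pos: [0.5243, -0.3064, 0.2603]
eef_rot: [-1.571, -0.0, 0.084]
force: [0.8, -0.2, -0.1]
grip_width: 0.076
```

Run:
```python
from m import *
np.set_printoptions(precision=4,suppress=True)
o0=dict(np.load('/tmp/side.npz'))
go(); im=[]
for n in('side','top'):
    c=snap(n);P=pts(c);S=st(P);z=P[...,2];h=hsv(c);im.append(c['img'])
    y=(cv2.inRange(h,*R['yellow'])>0)&(abs(S[...,0]-.0185)<.09)&(abs(S[...,1]-.07)<.12)&(z>.05)&(z<.13)
    t=y&(z>.1); A=np.c_[S[t],np.ones(t.sum())]
    print(n,'dish',cv2.minAreaRect((S[t]*1000).astype(np.float32)),'top',np.percentile(z[t],[5,50,95]),np.linalg.lstsq(A,z[t],rcond=None)[0])
    g=(cv2.inRange(h,*R['green'])>0)&(abs(S[...,0])<.2)&(abs(S[...,1])<.3)&(z>.128)&(z<.16)
    A=np.c_[S[g],np.ones(g.sum())]; print(n,'rim',cv2.minAreaRect((S[g]*1000).astype(np.float32)),np.linalg.lstsq(A,z[g],rcond=None)[0])
    b=(cv2.inRange(h,*R['blue'])>0)&(z>.155)&(z<.18)&(abs(S[...,0])<.2)&(abs(S[...,1])<.5);print('mug',np.median(P[b],axis=0), 'lota',np.median(P[(z>.155)&(z<.18)&(abs(P[...,0]-.457)<.07)&(abs(P[...,1]+.12)<.07)],axis=0))
w=np.hstack([cv2.resize(im[0][90:340,180:480],(480,400),interpolation=cv2.INTER_CUBIC),cv2.resize(im[1][100:300,220:380],(320,400),interpolation=cv2.INTER_CUBIC)])
cv2.imwrite('pics/a6.png',w[...,::-1])
```

```text
at [ 0.5243 -0.3064  0.2603] step [-0.0313 -0.3244] yaw 0.0836 t 15.05 F [ 0.8 -0.2 -0.1] w 0.076
side dish ((22.057161331176758, 42.6941032409668), (108.56729888916016, 65.69927215576172), 89.09762573242188) top [0.1018 0.1066 0.1106] [-0.0178  0.0002  0.1069]
side rim ((19.471710205078125, 99.27963256835938), (235.53689575195312, 163.9567108154297), 89.919921875) [0.0009 0.0018 0.1342]
mug [ 0.6285 -0.2414  0.1608] lota [ 0.4461 -0.1338  0.1625]
top dish ((20.51597023010254, 43.69023513793945), (99.75434112548828, 61.898841857910156), 89.90071868896484) top [0.1021 0.1068 0.1113] [ 0.0035 -0.0043  0.1069]
top rim ((18.06830596923828, 97.47563934326172), (229.92481994628906, 159.7277069091797), 89.74348449707031) [-0.0008  0.0006  0.1361]
mug [ 0.6255 -0.2455  0.1621] lota [ 0.4575 -0.1259  0.1629]
```

View pics/a6.png

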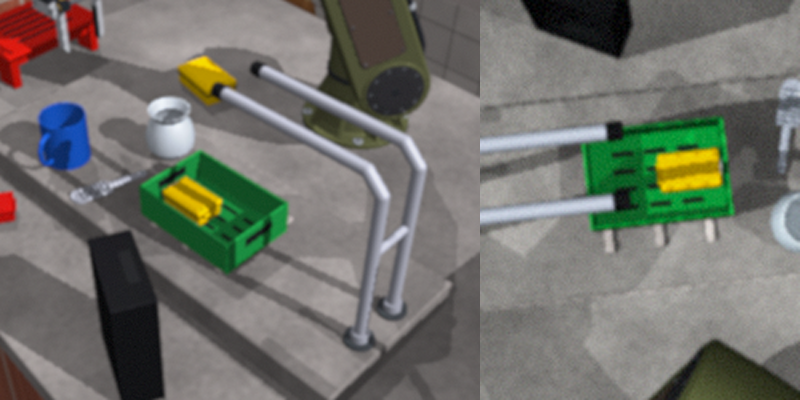

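The dish lies flat on the tray floor, at (195,198) in the side view and (688,170) in the top view, clear of the walls. The tray is level on all three ribs and the bystanders have not moved.

```bash
python3 -c "
from station import ctrl
print(ctrl.hand_in())"
```

```text
the job is handed in; nothing more can be done
None
```

The job is done and handed in at about 15 s of the 54 s allowed.

- **Tray:** I pushed its top over from the open side, working beside the far towel-rack pipe. It tipped against the first rib and came to rest on its back across all three ribs. The last check showed the rim level to about 2 mrad and the tray straight with the step.
- **Soap dish:** I picked up the smaller yellow dish, turned it a quarter turn and lowered it until it touched the tray floor at about 10 N. After I let go, its top stood at z 0.107 to the tray floor's 0.071, so it is upright and seated, about 9 mm from the nearest wall.
- **Off-centre on purpose:** The dish sits about 54 mm from the tray's centre towards the free end. A central placing would have brought the wrist up against the pipe ends.
- **Everything else:** The mug and lota measured where they started, and the heel scraper looks unmoved in the last picture (I did not re-measure it). I saw no force spike near the rack.
- **Disagreements:** The two cameras differed by up to 1 cm on the lota, in the partial views of its rim. Elsewhere they agreed to within a few millimetres, including side-camera outlines of the tray 4–6 mm too large. No check failed.

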